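Find and release the latched key on the dust-extraction box

TASK

One of the four identical keys on the grey dust-extraction control box has been left latched down. With the fingertips, feel along the row: tap each key lightly in turn, from left to right as seen from the robot, without latching or releasing any of them; then press the one that was latched home and let go, so that it springs up and all four stand level. Do not pick up or shift anything else on the bench.

Things in the scene. Friction and masses are not known exactly. Their poses are not given: they have to be found in the camera images.
- control_box: Grey sheet-steel box screwed to the bench, 150 (x) by 320 (y; 368 with its screw lugs) by 70 mm high, flat lid. Origin under its centre; x away from the robot, y to the robot's left along the key row. Four keys in black bezels (42 x 42 x 5 mm) on the lid, at x = -20 and y = +90, +30, -30, -90 mm. Which key name stands at which of these places changes from run to run.
- key_a_top (a point): One of the four identical keys: centre of the upper face of its cap, now. The cap is a plain off-white plastic square, 29 x 29 mm; standing up, its face is 90.5 mm above the bench (20.5 mm above the box's lid), latched 85.5 mm, pressed home 78 mm. Axes as the box's.
- key_b_top (a point): The same point on the cap of key_b, which is just like key_a.
- key_c_top (a point): The same point on the cap of key_c, which is just like key_a.
- key_d_top (a point): The same point on the cap of key_d, which is just like key_a.
- key_a (a joint): How far key_a is in, m: 0 standing, 0.005 latched, 0.0125 home. A standing key gives softly (1.2 N to start, 220 N/m) and springs back; pushed in past 0.008 (3 N) it counts as latched. The one latched at the start is 5 mm lower and feels solid up to 2.3 N, then gives; let go before 0.009 it stays latched, pushed to 0.0115 or more (3.8 N; home 4 N) and let go it springs up.
- key_b (a joint): How far key_b is pushed in; the same as key_a in every way.
- key_c (a joint): How far key_c is pushed in; the same as key_a in every way.
- key_d (a joint): How far key_d is pushed in; the same as key_a in every way.
- pencil: Bystander: red flat carpenter's pencil, 165 x 12 x 7.5 mm, lying on the box's lid behind the keys, along the row. Origin under its middle.
- glue: Bystander: blue glue bottle with a white nozzle, 58 mm across, 172 mm tall, standing to the left of the box. Origin under its centre.
- offcut: Bystander: beech offcut 60 x 110 x 30 mm lying before the box. Origin under its centre.
- screwdriver: Bystander: screwdriver 200 mm long lying to the left of the box. Origin under its middle.
- dowel_jar: Bystander: clear screw-top jar, 70 mm across, 85 mm tall, before the box on its right. Origin under its centre.
- f_clamp: Bystander: F-clamp 270 mm long lying flat to the right of the box. Origin under its bar.
- tape: Bystander: grey tape measure, 66 x 40 x 62 mm, standing before the box. Origin under its centre.

How it is judged:
On the way, in this order (a step that is already met when the one before it is completed fails the run):
1. the fingers tap the leftmost key lightly (((contact force between the fingers and key_a above 0.4 N and y of key_a_top in the frame of control_box between 0.06 and 0.12 m) or (contact force between the fingers and key_b above 0.4 N and y of key_b_top in the frame of control_box between 0.06 and 0.12 m) or (contact force between the fingers and key_c above 0.4 N and y of key_c_top in the frame of control_box between 0.06 and 0.12 m) or (contact force between the fingers and key_d above 0.4 N and y of key_d_top in the frame of control_box between 0.06 and 0.12 m))), for 0.03 s.
2. the fingers tap the second key from the left lightly (((contact force between the fingers and key_a above 0.4 N and y of key_a_top in the frame of control_box between 0 and 0.06 m) or (contact force between the fingers and key_b above 0.4 N and y of key_b_top in the frame of control_box between 0 and 0.06 m) or (contact force between the fingers and key_c above 0.4 N and y of key_c_top in the frame of control_box between 0 and 0.06 m) or (contact force between the fingers and key_d above 0.4 N and y of key_d_top in the frame of control_box between 0 and 0.06 m))), for 0.03 s.
3. the fingers tap the third key from the left lightly (((contact force between the fingers and key_a above 0.4 N and y of key_a_top in the frame of control_box between -0.06 and 0 m) or (contact force between the fingers and key_b above 0.4 N and y of key_b_top in the frame of control_box between -0.06 and 0 m) or (contact force between the fingers and key_c above 0.4 N and y of key_c_top in the frame of control_box between -0.06 and 0 m) or (contact force between the fingers and key_d above 0.4 N and y of key_d_top in the frame of control_box between -0.06 and 0 m))), for 0.03 s.
4. the fingers tap the rightmost key lightly (((contact force between the fingers and key_a above 0.4 N and y of key_a_top in the frame of control_box between -0.12 and -0.06 m) or (contact force between the fingers and key_b above 0.4 N and y of key_b_top in the frame of control_box between -0.12 and -0.06 m) or (contact force between the fingers and key_c above 0.4 N and y of key_c_top in the frame of control_box between -0.12 and -0.06 m) or (contact force between the fingers and key_d above 0.4 N and y of key_d_top in the frame of control_box between -0.12 and -0.06 m))), for 0.03 s.
5. the fingers are off all keys after the four taps and the latched key is still down (value of joint key_d above 0.003 m and contact force between the fingers and key_a below 0.05 N and contact force between the fingers and key_b below 0.05 N and contact force between the fingers and key_c below 0.05 N and contact force between the fingers and key_d below 0.05 N), for 0.1 s.
6. the latched key, pressed home and let go, comes up (value of joint key_d below 0.0015 m), for 0.2 s.
At the end, for the whole second after the job is handed in: All four keys stand up (each pushed in less than 1.5 mm) and every loose thing lies still within 20 mm of where it was (value of joint each of key_a, key_b, key_c, key_d below 0.0015 m and distance of each of pencil, glue, offcut, screwdriver, dowel_jar, f_clamp, tape from where it was at the start of the episode below 0.02 m and linear speed of each of pencil, glue, offcut, screwdriver, dowel_jar, f_clamp, tape below 0.02 m/s); the robot touches nothing.
It fails at once if a key that stood up is pushed in past 8 mm, as if to latch it (value of joint any of key_a, key_b, key_c above 0.008 m).
It fails at once if a loose thing on the bench is shifted by more than 20 mm or lifted (distance of any of pencil, glue, offcut, screwdriver, dowel_jar, f_clamp, tape from where it was at the start of the episode above 0.02 m).
It also fails if it takes over 51 s, if anything falls off the work surface, if the arm or the gripper's body presses on something with over 40 N, if the wrist force passes 120 N, or if a joint passes its speed limit or range.

ROBOT

A 6-joint arm with a two-finger parallel gripper is mounted at the origin on the work surface. World frame = base frame: x ahead of the robot, y to its left, z up, the work surface at z = 0. Lengths are in m, angles in rad, forces in N, time in s.
With the tool pointing down it reaches from about 0.3 to 0.875 m from the base axis. Payload 6.4 kg.
Tool frame: the origin (TCP) lies midway between the tips of the shut fingers; the grasp point (between the pads) lies 19 mm behind it; z points along the fingers, y is the line along which they close (so a half turn about z gives the same grasp; the last joint's range is limited). The gripper opens to 85 mm and grips with 20 to 120 N. Pads are 22 mm wide; open, the fingers measure 114 mm over their backs; the gripper's body (76 mm by 85 mm) begins 54 mm behind the grasp point. The pads swing forward as they close: fully open they stand 13 mm farther back than shut.
Start: joints at [-0.206, 0.181, 1.607, -0, 1.354, -0.206], TCP at [0.575, 0, 0.191] pointing down, gripper open.
Joint ranges: [-2.99, 2.99], [-0.89, 2.07], [0.3, 2.58], [-1.14, 4.28], [0, 2.63], [-3.12, 3.12]. Speed limits (rad/s): [2.57, 2.57, 3.01, 3.14, 3.14, 3.14].

INTERFACE

Orientations are given as a unit quaternion [w, x, y, z].
In Python, from bench import ctrl gives the robot as it stands. The module is installed in compiled form; this text tells all that it offers.
- The arm moves only by the tool move_arm, never from a script. Its argument "plan" is one flat list of numbers, 6 for each row, row after row: the shift along the world's x, y, z in units of 50 mm (1.0 is 50 mm), then the turn, a rotation vector about the world's x, y, z in rad. A call has 1 to 10 rows; each row is the pose to reach, as a shift and turn from the pose commanded when the call began; what a row does not reach only later rows make up. A row lasts 1/8 s, in which the tool goes at most 62.5 mm and 10.7 degrees, less where a joint would pass 70% of its speed; a pose out of reach is approached as far as the arm can. A call with a gripper value outside its range is refused whole. "grip" is the finger opening in mm, from 0 to 85.4, set as the call begins (left out, the last holds). The fingers move at their own pace and stop on an object; the grip force is fixed at half the most. Time passes only in rows, so rows that repeat a pose let the fingers close. It gives the time, the measured TCP pose, the force, the opening and the grip force at its end, in the units of the state.
- ctrl.get_obs(): the state, without advancing time (a new reading comes with each control period).
- ctrl.camera(name): name is "scene" or "side" or "wrist"; returns a dict with "pixels" (400x640x3 uint8, red, green, blue), "fx", "fy", "cx", "cy" (pixels), "origin" and "attitude" of the camera in the world. Camera axes: x right, y down, z forward; pixel columns grow to the right and rows downward; lengths in m; the calibration is good to about 2 mm. A picture is of the moment at which its call begins. There is no depth.
- ctrl.hand_in(): hands the job in; it is judged then, once.
The state is a dict: "time_s": time; "q": joint angles; "dq": joint speeds; "joint_efforts": joint torques, N m; "eef_pos": TCP position; "eef_rot": TCP orientation; "wrist_force": force on the tool from outside, world axes, zero at the start; "torque": the same for the moment, N m; "opening": opening from 0.0 (shut) to 1.0 (fully open); "grasp_force": force on a finger pad.
Only numpy, scipy, OpenCV 4.12 (cv2) and the standard library are available. Lean on these libraries where they do the work, as an engineer would, in place of code of your own. Each camera call takes 0.05 s, during which the arm holds its last target. There are 200 camera calls.

## Working session

There is one attempt and no reset: what is moved stays moved. The work goes in short steps, Python scripts to look and compute and a tool call to move; the robot and the scene stay as the last step left them, time stands still between calls to the robot, and variables do not carry over. Pictures are saved under pics/ and viewed, at most 10 in all, crops included, and the job is handed in when it is done.

Besides the shell and the picture viewer there is one more tool, called in YAML: its name, and indented under it one key for each argument. move_arm: Moves the arm, as the interface text tells. Its arguments: {"type":"object","properties":{"plan":{"type":"array"},"grip":{"type":"number"}},"required":["plan"]}

```bash
mkdir -p pics
cat > h.py <<'E'
import numpy as np,cv2,pickle
from bench import ctrl
def shot(n,f):
    c=ctrl.camera(n); cv2.imwrite(f'pics/{f}.png',c['pixels'][:,:,::-1]); pickle.dump(c,open(f'pics/{f}.pkl','wb')); return c
E
python3 - <<'E'
from h import *
for n in('scene','side','wrist'):
    c=shot(n,n+'0'); print(n,c['fx'],c['cx'],c['cy'],c['origin'],c['attitude'])
print(ctrl.get_obs())
a=[cv2.imread(f'pics/{n}0.png') for n in('scene','wrist')]
cv2.imwrite('pics/m0.png',cv2.resize(np.vstack(a),(480,600)))
E
```

```text
scene 414.4125950408215 325.8984227800291 199.3908610784577 [0.99029758 0.18776194 0.95030595] [-0.13870105  0.55938418  0.79157429 -0.20312928]
side 510.26999463024214 331.32278393677825 195.71909349657284 [ 0.12101194 -1.00752156  0.9229196 ] [-0.43514634  0.88039144 -0.17035453  0.08085734]
wrist 295.3252069597363 315.42922703353946 199.32008773105554 [0.57498452 0.07183367 0.37326898] [ 1.43562895e-01  9.89640511e-01  4.22015783e-04 -1.08437526e-03]
{'time_s': 0.15, 'q': array([-2.06281755e-01,  1.81369932e-01,  1.60776489e+00, -3.11035273e-06,
        1.35378577e+00, -2.06275476e-01]), 'dq': array([ 0.00033663, -0.00183272, -0.00200691, -0.0009155 ,  0.00050301,
       -0.00131852]), 'joint_efforts': array([ 1.94259010e-03, -4.45260644e+01, -3.51692533e+01, -1.26067753e-04,
        5.82284134e-03,  2.14055274e-05]), 'eef_pos': array([5.74535808e-01, 1.24018291e-04, 1.90597884e-01]), 'eef_rot': array([-5.54872739e-04,  7.07108608e-01,  7.07104643e-01, -3.64651582e-04]), 'wrist_force': array([-0.40419349, -0.59612264, -0.44634097]), 'torque': array([0.02223116, 0.0287533 , 0.00256321]), 'grasp_force': 0.0, 'opening': 1.0025040291452447}
```

View pics/scene0.png

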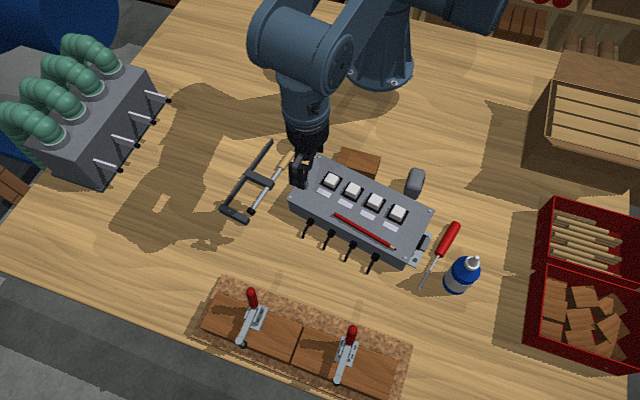

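View pics/wrist0.png

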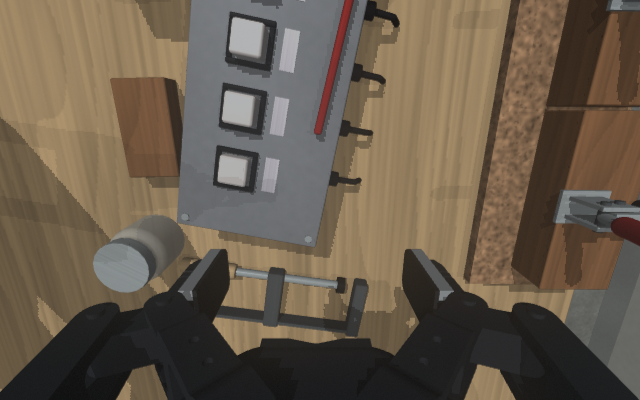

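View pics/side0.png

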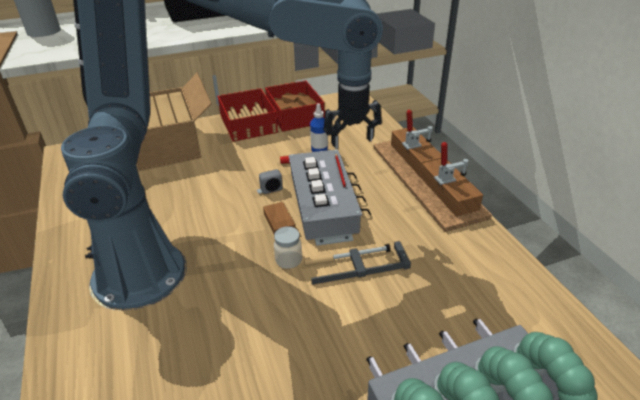

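The scene picture shows the caps at about (330,181), (352,189), (374,202) and (397,213). The side picture has them at (310,161) to (320,199), and the wrist picture shows three at (249,38), (239,108) and (235,168). The pencil lies behind the row. I'll measure the caps with masks across these views.

```bash
cat >> h.py <<'E'
from scipy.spatial.transform import Rotation as R
def ray(c,p):
    w,x,y,z=c['attitude']; d=R.from_quat([x,y,z,w]).apply([(p[0]-c['cx'])/c['fx'],(p[1]-c['cy'])/c['fy'],1])
    return np.array(c['origin']),d/np.linalg.norm(d)
def tri(rs):
    A=0;b=0
    for o,d in rs:
        P=np.eye(3)-np.outer(d,d);A=A+P;b=b+P@o
    x=np.linalg.solve(A,b); return x,[np.linalg.norm((np.eye(3)-np.outer(d,d))@(x-o)) for o,d in rs]
def onz(r,z): return r[0]+r[1]*(z-r[0][2])/r[1][2]
def caps(c,roi,thr,amin):
    x0,y0,x1,y1=roi;im=c['pixels'];hsv=cv2.cvtColor(im,cv2.COLOR_RGB2HSV)
    m=((hsv[...,2]>thr)&(hsv[...,1]<45)).astype(np.uint8);k=np.zeros_like(m);k[y0:y1,x0:x1]=m[y0:y1,x0:x1]
    n,_,s,ce=cv2.connectedComponentsWithStats(k,connectivity=4)
    return [(ce[i].round(1),s[i]) for i in range(1,n) if s[i][4]>amin]
E
python3 - <<'E'
from h import *
L=lambda n:pickle.load(open(f'pics/{n}.pkl','rb'))
for n,roi,t,a in(('scene0',(310,160,420,235),190,40),('side0',(295,145,340,215),190,20),('wrist0',(200,0,280,200),170,300)):
    c=L(n)
    for e,s in caps(c,roi,t,a): print(n,e,s,onz(ray(c,e),.0905).round(4))
a=cv2.imread('pics/scene0.png')[160:240,310:430];b=cv2.imread('pics/side0.png')[145:215,280:385];
cv2.imwrite('pics/z.png',np.hstack([cv2.resize(a,(400,300),interpolation=0),cv2.resize(b,(400,300),interpolation=0)]))
E
```

```text
scene0 [331.2 178.4] [325 173  13  12  89] [0.4944 0.0177 0.0905]
scene0 [352.9 188.1] [346 183  14  12  99] [0.5028 0.0757 0.0905]
scene0 [325.7 193.4] [321 190  10   8  43] [0.5381 0.0191 0.0905]
scene0 [375.1 199.2] [369 194  13  12 104] [0.5142 0.1343 0.0905]
scene0 [345.1 203.1] [338 199  15  10  70] [0.5476 0.0708 0.0905]
scene0 [398.  210.8] [391 205  14  13 110] [0.5261 0.1931 0.0905]
scene0 [367.2 214.6] [360 210  15  10  70] [0.5592 0.1285 0.0905]
scene0 [390.3 226.3] [383 221  15  11  78] [0.5702 0.1867 0.0905]
side0 [310.1 159.6] [306 157   9   6  46] [0.5257 0.1902 0.0905]
side0 [322.1 163.4] [320 161   5   6  27] [0.5513 0.1579 0.0905]
side0 [313.1 171.2] [309 169  10   6  47] [0.5132 0.1303 0.0905]
side0 [325.6 174.4] [323 172   6   6  28] [0.5406 0.1019 0.0905]
side0 [316.5 183.2] [312 180  10   7  53] [0.5019 0.0719 0.0905]
side0 [329.6 186.9] [327 184   6   7  34] [0.5291 0.0422 0.0905]
side0 [320.1 197.4] [315 195  11   6  56] [0.4883 0.0079 0.0905]
side0 [333.5 199.3] [331 196   6   8  34] [ 0.5183 -0.0133  0.0905]
wrist0 [245.3  36. ] [229  18  33  37 973] [0.5141 0.1342 0.0905]
wrist0 [237.1 107.7] [222  91  31  34 797] [0.5027 0.0754 0.0905]
wrist0 [231.2 167.4] [218 156  28  25 501] [0.4928 0.0202 0.0905]
```

View pics/z.png

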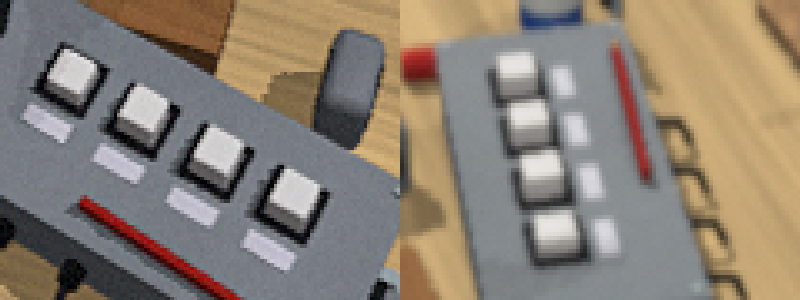

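Run:
```python
from h import *
L=lambda n:pickle.load(open(f'pics/{n}.pkl','rb'))
S,D,W=L('scene0'),L('side0'),L('wrist0')
s=[(398,210.8),(375.1,199.2),(352.9,188.1),(331.2,178.4)];d=[(310.1,159.6),(313.1,171.2),(316.5,183.2),(320.1,197.4)];w=[None,(245.3,36),(237.1,107.7),(231.2,167.4)]
for a,b,c in zip(s,d,w):
    r=[ray(S,a),ray(D,b)]
    x,e=tri(r);print('SD',x.round(4),np.round(e,4))
    if c: x,e=tri([r[0],ray(W,c)]);print('SW',x.round(4),np.round(e,4))
print('glue',onz(ray(S,(474,261)),.17),tri([ray(S,(474,261)),ray(D,(318,108))]))
```

```text
SD [0.526  0.1927 0.0892] [0.0006 0.0006]
SD [0.5138 0.1338 0.0885] [0.0007 0.0007]
SW [0.514  0.1343 0.0901] [0. 0.]
SD [0.5023 0.0751 0.0886] [0.0007 0.0007]
SW [0.5024 0.0755 0.0898] [0.0001 0.0001]
SD [0.4909 0.0162 0.084 ] [0.0004 0.0004]
SW [0.4912 0.0179 0.0849] [0.0013 0.0013]
glue [0.62699397 0.36270578 0.17      ] (array([0.61922193, 0.3666176 , 0.15535656]), [np.float64(0.0010176045489482324), np.float64(0.0010176045489482491)])
```

move_arm:
  plan: [-0.25, 1, 0, 0, 0, 0, -0.5, 2, 0, 0, 0, 0, -0.8, 3, 0, 0, 0, 0, -0.98, 3.86, 0, 0, 0, 0, -0.98, 3.86, 0, 0, 0, 0, -0.98, 3.86, 0, 0, 0, 0]
  grip: 0

```text
time_s: 0.9
eef_pos: [0.5259, 0.1927, 0.191]
eef_rot: [0.0, 0.707, 0.707, -0.0]
wrist_force: [0.2, -0.7, 0.8]
opening: 0.001
grasp_force: 0.0
```

Measured heights are about 89, 89, 89 and 84 mm, so the rightmost key is the latched one. The glue is well clear. Now a gentle first tap on the leftmost key.

move_arm:
  plan: [0, 0, -0.9, 0, 0, 0, 0, 0, -1.7, 0, 0, 0, 0, 0, -1.95, 0, 0, 0, 0, 0, -2.04, 0, 0, 0, 0, 0, -2.06, 0, 0, 0, 0, 0, -2.06, 0, 0, 0]

```text
time_s: 1.65
eef_pos: [0.5272, 0.1931, 0.0897]
eef_rot: [0.001, 0.707, 0.707, 0.001]
wrist_force: [0.3, 0.2, 0.4]
opening: -0.002
grasp_force: 0.0
```

Run:
```python
from h import *
shot('side','tap1');o=ctrl.get_obs();print(o['eef_pos'],o['wrist_force'],o['time_s'])
a=cv2.imread('pics/tap1.png')[90:220,250:400];cv2.imwrite('pics/tap1z.png',cv2.resize(a,(600,520)))
```

```text
[0.52701715 0.19315748 0.08964222] [-0.17471365 -0.86038069 -0.24645629] 1.7
```

View pics/tap1z.png

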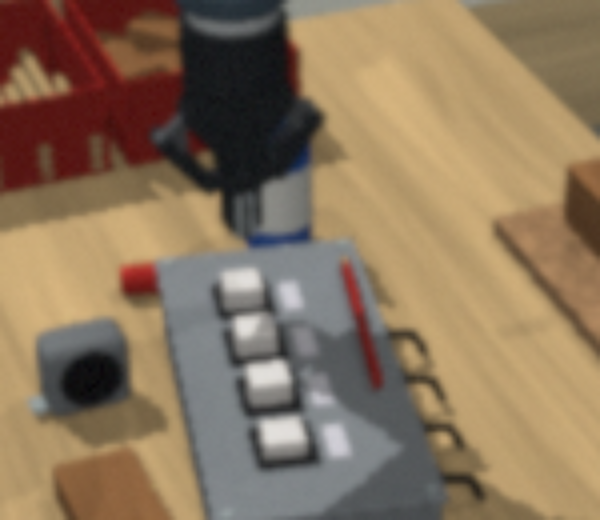

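The side picture shows the closed fingertips at about pixel (309,147), above the leftmost cap at (310,160). The reported TCP height says they should be touching, so I'll check from the other views.

Run:
```python
from h import *
a=shot('scene','tap1s');b=shot('wrist','tap1w');d=shot('side','tap1d');o=ctrl.get_obs();print(o['eef_pos'],o['wrist_force'],o['time_s'],o['q'])
def proj(c,p):
    w,x,y,z=c['attitude'];v=R.from_quat([x,y,z,w]).inv().apply(np.array(p)-c['origin']);return v[0]/v[2]*c['fx']+c['cx'],v[1]/v[2]*c['fy']+c['cy']
for c in(a,b,d):print(proj(c,o['eef_pos']),c['origin'])
A=a['pixels'][130:260,300:460];cv2.imwrite('pics/t2.png',np.hstack([cv2.resize(A,(400,325)),cv2.resize(b['pixels'],(400,325))])[:,:,::-1])
```

```text
[0.52646637 0.19314315 0.08901911] [-0.19350088 -0.31583308 -0.32379824] 1.85 [ 1.40003442e-01  2.61944028e-01  1.73085768e+00 -4.03733595e-05
  1.14753905e+00  1.39866758e-01]
(np.float64(397.89732560933146), np.float64(211.24886451457414)) [0.99029758 0.18776194 0.95030595]
(np.float64(314.6429033923059), np.float64(224.4812148304323)) [0.52671276 0.26487572 0.2722367 ]
(np.float64(310.0229159219683), np.float64(159.45095683095832)) [ 0.12101194 -1.00752156  0.9229196 ]
```

View pics/t2.png

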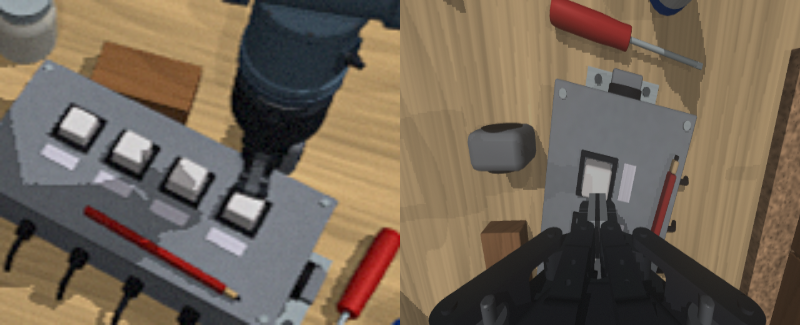

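Run:
```python
from h import *
d=shot('side','tap1e');s=shot('scene','tap1f');w=shot('wrist','tap1g');o=ctrl.get_obs();print(o['eef_pos'],o['wrist_force'],o['time_s'])
r=lambda n:cv2.imread(f'pics/{n}.png')
c=lambda n,x,y:cv2.resize(r(n)[y:y+60,x:x+80],(400,300),interpolation=0)
print(np.abs(r('tap1').astype(int)-r('tap1e')).mean(),np.abs(r('tap1d').astype(int)-r('tap1e')).mean(),np.abs(r('tap1f').astype(int)-r('tap1s')).mean())
cv2.imwrite('pics/t3.png',np.vstack([np.hstack([c('tap1',280,120),c('tap1e',280,120)]),np.hstack([c('tap1f',360,170),c('tap1g',275,190)])]))
```

```text
[0.526094   0.19309848 0.08853965] [0.69863803 0.01970775 1.5199767 ] 2.0
1.25962109375 1.2294361979166666 3.27359375
```

View pics/t3.png

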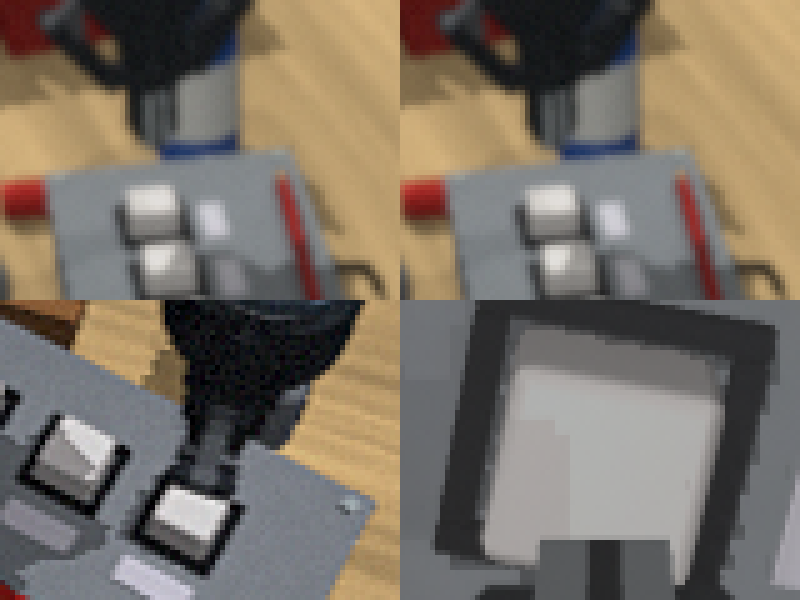

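Run:
```python
from h import *
L=lambda n:pickle.load(open(f'pics/{n}.pkl','rb'))
S,D,W=L('tap1f'),L('tap1e'),L('tap1g')
s,d,w=ray(S,(401,207)),ray(D,(310.5,149)),ray(W,(316,238))
for n,r in(('SD',[s,d]),('SW',[s,w]),('DW',[d,w]),('SDW',[s,d,w])): x,e=tri(r);print(n,x.round(4),np.round(e,4))
```

```text
SD [0.5309 0.197  0.1218] [0.0005 0.0005]
SW [0.5272 0.1962 0.1154] [0.0009 0.0009]
DW [0.5286 0.1977 0.1219] [0.002 0.002]
SDW [0.5293 0.1974 0.121 ] [0.0016 0.0016 0.0027]
```

All three views put the fingertips at z ≈ 0.12, about 30 mm above the reported TCP. Before going lower, I'll check that the key hasn't moved, using the cap masks and averaged forces at a depth that is still safe.

move_arm:
  plan: [0, 0, -0.04, 0, 0, 0, 0, 0, -0.04, 0, 0, 0, 0, 0, -0.04, 0, 0, 0, 0, 0, -0.04, 0, 0, 0]

```text
time_s: 2.5
eef_pos: [0.526, 0.193, 0.0863]
eef_rot: [-0.0, 0.707, 0.707, -0.0]
wrist_force: [0.0, -0.9, 0.5]
opening: -0.002
grasp_force: 0.0
```

```bash
cat >> h.py <<'E'
def feel(tag,k=4):
    F=[];Z=[]
    for i in range(k):
        c=shot(('side','scene','wrist','side')[i%4],f'{tag}_{i}');o=ctrl.get_obs();F.append(o['wrist_force']);Z.append(o['eef_pos'])
    print(tag,'F',np.mean(F,0).round(2),'Fz',np.array(F)[:,2].round(2),'pos',np.array(Z)[-1].round(4),'t',o['time_s'])
    s=pickle.load(open(f'pics/{tag}_0.pkl','rb'))
    print([(e.tolist(),int(t[4])) for e,t in caps(s,(295,145,340,215),190,20)])
E
python3 - <<'E'
from h import *
feel('f1')
E
```

```text
f1 F [0.32 0.17 0.33] Fz [ 0.1   0.29  1.06 -0.13] pos [0.526  0.193  0.0863] t 2.7
[([310.0, 159.4], 37), ([322.1, 163.4], 24), ([316.3, 183.1], 47), ([320.1, 197.5], 55), ([333.5, 199.4], 33)]
```

At a reported 86 mm there is no force and the cap hasn't moved, so the real fingertips do sit about 30 mm behind the reported TCP. I'll lower in small steps and feel for contact.

move_arm:
  plan: [0, 0, -0.2, 0, 0, 0, 0, 0, -0.4, 0, 0, 0, 0, 0, -0.4, 0, 0, 0, 0, 0, -0.4, 0, 0, 0, 0, 0, -0.4, 0, 0, 0]

```text
time_s: 3.32
eef_pos: [0.5263, 0.1931, 0.0666]
eef_rot: [0.0, 0.707, 0.707, 0.0]
wrist_force: [-0.3, 0.0, 0.9]
opening: -0.001
grasp_force: 0.0
```

Run:
```python
from h import *
feel('f2')
r=lambda n:cv2.imread(f'pics/{n}.png')
c=lambda n,x,y:cv2.resize(r(n)[y:y+60,x:x+80],(400,300),interpolation=0)
cv2.imwrite('pics/t4.png',np.vstack([np.hstack([c('f2_0',280,130),c('f2_1',360,170)]),np.hstack([c('f2_2',275,200),c('wrist0',190,220)])]))
```

```text
f2 F [0.47 0.1  0.08] Fz [ 0.58  0.19 -0.31 -0.14] pos [0.5262 0.193  0.0666] t 3.525
[([309.0, 159.1], 25), ([322.1, 163.4], 24), ([316.4, 183.1], 48), ([320.1, 197.5], 55), ([333.4, 199.7], 32)]
```

View pics/t4.png

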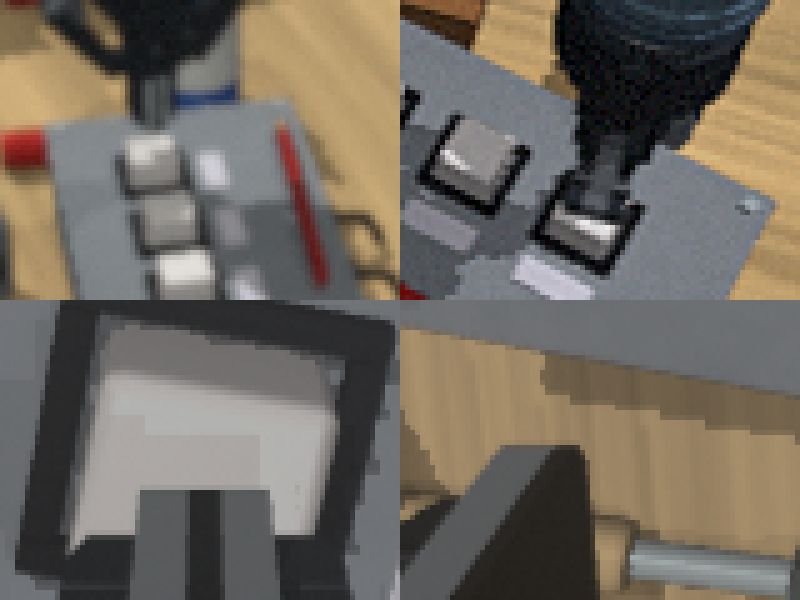

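Fingers are centred over the cap with a small gap (side-view tip at about (310,155)). I'll step down 4 mm at a time.

move_arm:
  plan: [0, 0, -0.08, 0, 0, 0, 0, 0, -0.08, 0, 0, 0, 0, 0, -0.08, 0, 0, 0]

```text
time_s: 3.9
eef_pos: [0.5259, 0.193, 0.0622]
eef_rot: [-0.0, 0.707, 0.707, -0.0]
wrist_force: [-0.1, -0.2, 0.6]
opening: 0.002
grasp_force: 0.0
```

```bash
python3 -c "
from h import *
feel('f3')"
```

```text
f3 F [-0.15  0.02  0.13] Fz [ 0.74  0.47 -0.4  -0.29] pos [0.5261 0.193  0.0624] t 4.1
[([322.1, 163.4], 24), ([316.4, 183.1], 46), ([320.1, 197.5], 55), ([333.6, 199.4], 34)]
```

move_arm:
  plan: [0, 0, -0.06, 0, 0, 0, 0, 0, -0.06, 0, 0, 0, 0, 0, -0.06, 0, 0, 0]

```text
time_s: 4.47
eef_pos: [0.526, 0.193, 0.0592]
eef_rot: [-0.0, 0.707, 0.707, -0.0]
wrist_force: [-0.2, 0.3, -0.4]
opening: 0.002
grasp_force: 0.0
```

```bash
python3 -c "
from h import *
feel('f4')"
```

```text
f4 F [ 0.53 -0.26  0.17] Fz [-0.11  0.83  0.02 -0.05] pos [0.526  0.193  0.0593] t 4.675
[([322.1, 163.4], 24), ([316.2, 183.2], 48), ([320.1, 197.5], 55), ([333.5, 199.4], 33)]
```

move_arm:
  plan: [0, 0, -0.06, 0, 0, 0, 0, 0, -0.06, 0, 0, 0, 0, 0, -0.06, 0, 0, 0]

```text
time_s: 5.05
eef_pos: [0.526, 0.193, 0.0562]
eef_rot: [-0.0, 0.707, 0.707, -0.0]
wrist_force: [-0.9, 0.4, -0.8]
opening: 0.0
grasp_force: 0.0
```

```bash
python3 -c "
from h import *
feel('f5')"
```

```text
f5 F [0.03 0.1  0.05] Fz [-0.65  0.53 -0.15  0.48] pos [0.5261 0.193  0.0563] t 5.25
[([322.1, 163.4], 24), ([316.3, 183.2], 49), ([320.1, 197.5], 55), ([333.6, 199.5], 35)]
```

move_arm:
  plan: [0, 0, -0.06, 0, 0, 0, 0, 0, -0.06, 0, 0, 0, 0, 0, -0.06, 0, 0, 0]

```text
time_s: 5.62
eef_pos: [0.526, 0.193, 0.0532]
eef_rot: [-0.0, 0.707, 0.707, -0.0]
wrist_force: [0.2, 0.1, -0.2]
opening: -0.004
grasp_force: 0.0
```

```bash
python3 -c "
from h import *
feel('f6')
r=lambda n:cv2.imread(f'pics/{n}.png')
c=lambda n,x,y:cv2.resize(r(n)[y:y+60,x:x+80],(400,300),interpolation=0)
cv2.imwrite('pics/t5.png',np.vstack([np.hstack([c('f6_0',280,130),c('f6_1',360,170)]),np.hstack([c('f6_2',275,200),c('f3_1',360,170)])]))"
```

```text
f6 F [-0.06 -0.6   0.26] Fz [-0.24 -0.03  0.72  0.61] pos [0.5261 0.193  0.0533] t 5.825
[([322.1, 163.4], 24), ([316.4, 183.2], 50), ([320.1, 197.5], 55), ([333.6, 199.4], 34)]
```

View pics/t5.png

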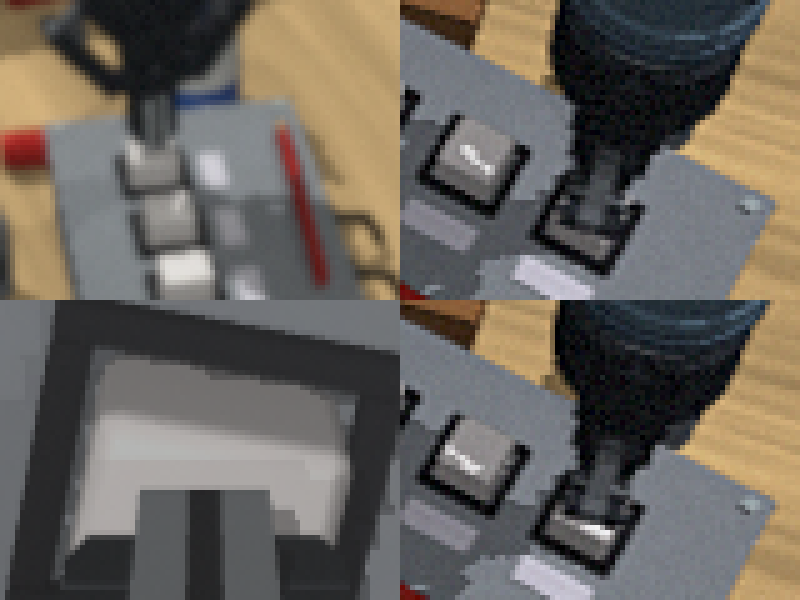

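Almost touching: the tip is at about (399,215) in the scene crop and still shows a gap. The fingertip edge is fixed in the wrist image, so I'll work out the tip offset from that.

```bash
python3 -c "
from h import *
c=pickle.load(open('pics/f6_2.pkl','rb'));o,d=ray(c,(316,238))
for dy in(.004,.008,.011):
    t=(.193+dy-o[1])/d[1];p=o+t*d;print(dy,p.round(4),'tip above TCP',p[2]-.0533)
s=pickle.load(open('pics/f6_1.pkl','rb'));o,d=ray(s,(399,215))
for dx in(.0,.007,.011,.0145):
    t=(.526+dx-o[0])/d[0];print(dx,(o+t*d).round(4))
"
```

```text
0.004 [0.5265 0.197  0.0838] tip above TCP 0.03046798510340433
0.008 [0.5265 0.201  0.0928] tip above TCP 0.039457196772796896
0.011 [0.5265 0.204  0.0995] tip above TCP 0.046199105524841313
0.0 [0.526  0.1983 0.0719]
0.007 [0.533  0.1981 0.0851]
0.011 [0.537  0.198  0.0927]
0.0145 [0.5405 0.1979 0.0993]
```

move_arm:
  plan: [0, 0, -0.06, 0, 0, 0, 0, 0, -0.06, 0, 0, 0, 0, 0, -0.06, 0, 0, 0]

```text
time_s: 6.2
eef_pos: [0.5261, 0.193, 0.0504]
eef_rot: [0.0, 0.707, 0.707, 0.0]
wrist_force: [-0.2, 0.2, 1.0]
opening: -0.004
grasp_force: 0.5
```

```bash
python3 -c "
from h import *
feel('f7')"
```

```text
f7 F [-0.   -0.03  0.98] Fz [1.65 0.73 0.42 1.13] pos [0.5261 0.193  0.0503] t 6.4
[([322.1, 163.4], 24), ([316.2, 183.2], 48), ([320.1, 197.5], 55), ([333.5, 199.4], 32)]
```

Likely contact: force has risen to about 1 N. I'll press 1.5 mm more to confirm.

move_arm:
  plan: [0, 0, -0.03, 0, 0, 0, 0, 0, -0.03, 0, 0, 0, 0, 0, -0.03, 0, 0, 0]

```text
time_s: 6.78
eef_pos: [0.5261, 0.193, 0.0488]
eef_rot: [0.0, 0.707, 0.707, 0.0]
wrist_force: [0.8, -0.4, 1.4]
opening: 0.003
grasp_force: 0.7
```

```bash
python3 -c "
from h import *
feel('f8',6)"
```

```text
f8 F [ 0.4  -0.34  1.39] Fz [1.23 2.45 1.19 1.74 0.98 0.78] pos [0.5261 0.193  0.0488] t 7.075
[([322.1, 163.4], 24), ([316.2, 183.2], 48), ([320.2, 197.5], 56), ([333.5, 199.5], 31)]
```

Contact on the leftmost key is confirmed: about 1.4 N at z 0.0488, so contact starts near 0.050. Next, the second key.

move_arm:
  plan: [0, 0, 0.4, 0, 0, 0, -0.08, -0.4, 0.5, 0, 0, 0, -0.18, -0.9, 0.5, 0, 0, 0, -0.234, -1.176, 0.4, 0, 0, 0, -0.234, -1.176, 0.15, 0, 0, 0, -0.234, -1.176, 0.04, 0, 0, 0, -0.234, -1.176, -0.02, 0, 0, 0, -0.234, -1.176, -0.02, 0, 0, 0, -0.234, -1.176, -0.02, 0, 0, 0]

```text
time_s: 8.2
eef_pos: [0.5144, 0.1347, 0.048]
eef_rot: [-0.0, 0.707, 0.707, 0.0]
wrist_force: [-1.8, -0.1, 1.8]
opening: -0.0
grasp_force: 0.8
```

```bash
python3 -c "
from h import *
feel('g2',6)"
```

```text
g2 F [-1.24  1.07  1.63] Fz [1.29 2.34 0.83 2.49 1.46 1.39] pos [0.5146 0.1344 0.0481] t 8.5
[([322.1, 163.4], 24), ([325.8, 174.7], 25), ([320.2, 197.5], 56)]
```

Second key tapped at about 1.6 N. Now the third.

move_arm:
  plan: [0, 0, 0.4, 0, 0, 0, -0.08, -0.4, 0.5, 0, 0, 0, -0.18, -0.9, 0.5, 0, 0, 0, -0.234, -1.176, 0.4, 0, 0, 0, -0.234, -1.176, 0.15, 0, 0, 0, -0.234, -1.176, 0.04, 0, 0, 0, -0.234, -1.176, 0, 0, 0, 0, -0.234, -1.176, -0.01, 0, 0, 0, -0.234, -1.176, -0.01, 0, 0, 0]

```text
time_s: 9.62
eef_pos: [0.5027, 0.0759, 0.0474]
eef_rot: [-0.0, 0.707, 0.707, 0.0]
wrist_force: [-1.0, 0.2, 1.5]
opening: -0.003
grasp_force: 0.8
```

```bash
python3 -c "
from h import *
feel('g3',6)"
```

```text
g3 F [-0.42  1.28  1.49] Fz [1.36 2.18 1.45 1.48 1.32 1.18] pos [0.5029 0.0756 0.0475] t 9.925
[([325.8, 174.6], 26), ([329.5, 186.8], 32)]
```

Third key tapped. On the fourth I'll stop first at the same height, where a latched key should not be touched.

move_arm:
  plan: [0, 0, 0.4, 0, 0, 0, -0.08, -0.4, 0.5, 0, 0, 0, -0.18, -0.9, 0.5, 0, 0, 0, -0.234, -1.176, 0.4, 0, 0, 0, -0.234, -1.176, 0.15, 0, 0, 0, -0.234, -1.176, 0.04, 0, 0, 0, -0.234, -1.176, 0.0, 0, 0, 0, -0.234, -1.176, 0.0, 0, 0, 0]

```text
time_s: 10.92
eef_pos: [0.4908, 0.0171, 0.047]
eef_rot: [-0.0, 0.707, 0.707, -0.0]
wrist_force: [0.1, -0.2, -0.3]
opening: -0.002
grasp_force: 0.0
```

```bash
python3 -c "
from h import *
feel('g4',6)"
```

```text
g4 F [0.23 0.12 0.1 ] Fz [ 0.22 -0.2  -0.2   0.22  0.69 -0.13] pos [0.4911 0.0167 0.0476] t 11.225
[([329.6, 187.1], 31), ([333.6, 199.6], 37)]
```

No force there, so the rightmost is the latched one. Now a light tap on it, 2.5–3 mm lower.

move_arm:
  plan: [0, 0, -0.03, 0, 0, 0, 0, 0, -0.055, 0, 0, 0, 0, 0, -0.055, 0, 0, 0, 0, 0, -0.055, 0, 0, 0]

```text
time_s: 11.72
eef_pos: [0.4911, 0.0166, 0.0447]
eef_rot: [0.0, 0.707, 0.707, 0.0]
wrist_force: [-0.2, 0.4, 2.2]
opening: 0.004
grasp_force: 1.1
```

```bash
python3 -c "
from h import *
feel('g5',6);print(ctrl.get_obs()['grasp_force'])"
```

```text
g5 F [-0.27 -0.23  2.59] Fz [3.53 2.38 2.58 2.85 1.33 2.87] pos [0.4911 0.0166 0.0446] t 12.025
[([329.8, 187.6], 26), ([333.6, 199.6], 37)]
1.1478462629020214
```

Tapped at about 2.4 N. Lift off and check that it is still down.

move_arm:
  plan: [0, 0, 0.2, 0, 0, 0, 0, 0, 0.5, 0, 0, 0, 0, 0, 0.5, 0, 0, 0, 0, 0, 0.5, 0, 0, 0, 0, 0, 0.5, 0, 0, 0]

```text
time_s: 12.65
eef_pos: [0.4906, 0.0167, 0.0692]
eef_rot: [-0.0, 0.707, 0.707, -0.0]
wrist_force: [1.0, 0.1, -0.3]
opening: 0.001
grasp_force: 0.0
```

move_arm:
  plan: [0, 0, -0.25, 0, 0, 0, 0, 0, -0.45, 0, 0, 0, 0, 0, -0.55, 0, 0, 0, 0, 0, -0.62, 0, 0, 0, 0, 0, -0.66, 0, 0, 0, 0, 0, -0.66, 0, 0, 0, 0, 0, -0.66, 0, 0, 0]

```text
time_s: 13.52
eef_pos: [0.4904, 0.0167, 0.0378]
eef_rot: [-0.001, 0.707, 0.707, -0.001]
wrist_force: [-8.4, 1.1, 17.3]
opening: 0.001
grasp_force: 8.6
```

```bash
python3 -c "
from h import *
feel('g6',6)"
```

```text
g6 F [-8.69  0.79 17.25] Fz [17.11 17.25 17.3  17.96 16.8  17.06] pos [0.4903 0.0167 0.0378] t 13.825
[([333.6, 199.6], 37)]
```

Solid at home (17 N). Now release it, lift clear and check all four heights.

move_arm:
  plan: [0, 0, 0.2, 0, 0, 0, 0, 0, 0.6, 0, 0, 0, 0, 0, 1.6, 0, 0, 0, 0, 0, 2.6, 0, 0, 0, 0.5, -0.5, 3.2, 0, 0, 0, 1.2, -0.5, 3.4, 0, 0, 0, 1.7, -0.5, 3.4, 0, 0, 0, 1.7, -0.5, 3.4, 0, 0, 0, 1.7, -0.5, 3.4, 0, 0, 0]

```text
time_s: 14.95
eef_pos: [0.575, -0.0082, 0.2059]
eef_rot: [-0.001, 0.707, 0.707, -0.0]
wrist_force: [-0.3, -0.4, -0.1]
opening: -0.0
grasp_force: 0.0
```

Run:
```python
from h import *
S=shot('scene','e1');D=shot('side','e2')
a=[e for e,s in caps(S,(310,160,420,235),190,40)];b=[e for e,s in caps(D,(295,145,340,215),190,20)]
print(a,b)
r=lambda n:cv2.imread(f'pics/{n}.png')
c=lambda im,x,y:cv2.resize(im[y:y+150,x:x+200],(400,300),interpolation=0)
cv2.imwrite('pics/fin.png',np.vstack([np.hstack([c(r('e1'),290,150),c(r('e2'),250,100)]),np.hstack([c(r('scene0'),290,150),c(r('side0'),250,100)])]))
```

```text
[array([331.3, 177.3]), array([352.8, 188.1]), array([323.6, 192.3]), array([375.2, 199.2]), array([345.1, 203.1]), array([398. , 210.8]), array([367.2, 214.6]), array([390.2, 226.3])] [array([310.1, 159.6]), array([322.1, 163.4]), array([313.2, 171.1]), array([325.6, 174.4]), array([316.5, 183.2]), array([329.6, 186.9]), array([320.2, 196. ]), array([333.6, 199.6])]
```

View pics/fin.png

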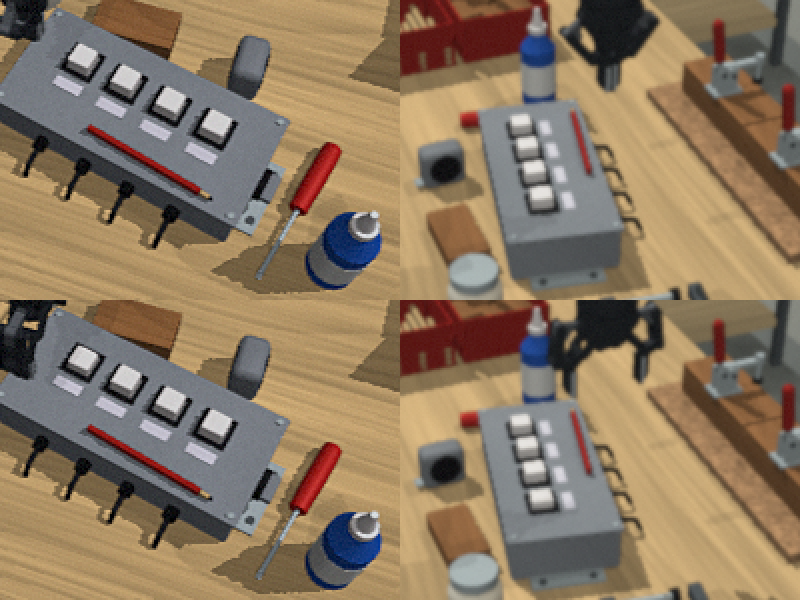

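The rightmost cap has risen: scene row 178.4 to 177.3, side row 197.4 to 196.0. The other three caps are where they were, and nothing else in the picture has moved.

```bash
python3 -c "
from bench import ctrl
print(ctrl.hand_in())"
```

```text
the job is handed in; nothing more can be done
None
```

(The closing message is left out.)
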